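# Shut and lock the sprung test jig

## Task

Push the sprung blue lid of the board test jig gently but fully shut and, while it is held down, turn its orange wing knob clockwise so that the hidden cam tongue swings under the frame edge, all the way to the knob's stop. Then let go: the lid must stay locked shut. Leave everything else on the bench where it lies, with nothing tipped over.

Things in the scene. Friction and masses are not known exactly. Their poses are not given: they have to be found in the camera images.
- jig: White test jig fixed to the bench: open box 200 (x) x 240 (y) x 70 mm high under a hinged blue lid. Origin: centre of its underside; x points from the front (knob side, nearer the robot) to the hinge at the rear, z up. Along the front, from x = -100 to -70 mm, runs the lip of a shimmed aluminium frame, 6 mm thick: the shut lid rests on it, the tongue goes under it.
- lid_hinge (a point): Middle of the lid's hinge line, fixed on the jig at x = +100 mm, y = 0, z = 70 mm; axes as the jig's. The lid turns about its y axis.
- lid (a joint): Lid angle, rad, growing as the front rises: a positive turn about y of lid_hinge. A spring holds it about 0.4 open and always pushes up: 6 to 10 N down at the knob keep it shut. The lip's height differs from jig to jig, so the lid meets it, firmly, anywhere from -0.03 to +0.03: found only by feel. Pressed to the lip, the tongue clears it by 2 mm; a few mm up, the tongue butts on it and the knob jams.
- lid_front (a point): Middle of the lid's top front edge; axes of the lid, x towards the hinge, z its outward normal. The lid is a plate 200 x 240 x 12 mm with a clear window in its rear half; at angle 0 its underside lies 70 mm above the bench. Let go, it swings up unless the tongue is under the lip. 10 to 25 N of push is plenty; over 70 N on the lip (push and tilting moment together) bends it.
- wing (a joint): Wing knob angle, rad, 0 to 2.0 (hard stop), growing clockwise seen from above the lid; starts between 0 and 0.35. Stays where it is left (0.06 N m friction, more while the tongue rubs on the lip). The tongue begins to pass under the lip at about 0.95 and holds the lid from about 1.2; at 2.0 it points straight at the front wall. Most wrists need two grasps for the whole turn.
- wing_grip (a point): Point on the knob's axis at grip height, 28 mm above the lid's top; the axis is 145 mm from the hinge line, mid-width. Moves with lid and knob: x along the wing, parallel to the tongue and towards its tip; z the lid's outward normal. The orange wing is an upright fin 55 long (x), 12 thick (y), from 10 to 42 mm above the lid, on a black hub 30 mm across and 10 mm high.
- tongue_tip (a point): Top of the tip of the hidden steel tongue, turning with the knob under the lid: 40 mm from the knob's axis, 8 mm below the lid's underside; axes as wing_grip. The tongue is 12 mm wide and 5 mm thick.
- dispenser: White plastic bottle with a blue cap, 52 mm in diameter, 110 mm high, standing; origin under its centre. Bystander.
- parts_cup: Steel cup, 68 mm in diameter, 60 mm high, standing; origin under its centre. Bystander.
- part_tray: Grey divided tray 120 x 90 x 22 mm; origin under its centre. Bystander.
- pen: Red pen 130 mm long, 10 mm thick, lying along its x. Bystander.
- screwdriver: Yellow-handled screwdriver 150 mm long, lying along its x. Bystander.
- tweezers: Steel tweezers about 130 mm long, lying along their x. Bystander.
- carrier: Black carrier plate 70 x 50 x 6 mm with a small green board on it, lying; origin under its centre. Bystander.

How it is judged (in metres and radians):
On the way, in this order (a step that is already met when the one before it is completed fails the run):
1. the lid is pushed shut (value of joint lid below 0.06 rad), for 0.1 s.
2. with the lid shut, the tongue is swung under the frame lip (value of joint lid below 0.06 rad and value of joint wing above 1.2 rad), for 0.2 s.
At the end, for the whole second after the job is handed in: The lid stays shut (angle below 0.06 rad) with nothing holding it but the tongue, and the wing knob is at its stop (over 1.85 of 2.0 rad) (value of joint lid below 0.06 rad and value of joint wing above 1.85 rad and not (velocity of joint lid above 0.05 rad/s)); the robot touches nothing.
It fails at once if the lid is leaned on so hard that it presses on the lip with over 70 N (contact force between lid_c0 and seat_c0 above 70 N).
It fails at once if a thing lying or standing beside the jig is moved by more than 30 mm (distance of any of dispenser, parts_cup, part_tray, pen, screwdriver, tweezers, carrier from where it was at the start of the episode above 0.03 m).
It fails at once if the bottle or the cup is tipped over (angle between any of dispenser, parts_cup's own z axis and vertical above 0.5 rad).
It also fails if it takes over 51 s, if anything falls off the work surface, if the arm or the gripper's body presses on something with over 40 N, if the wrist force passes 120 N, or if a joint passes its speed limit or range.

## Robot

A 6-joint arm with a two-finger parallel gripper is mounted at the origin on the work surface. World frame = base frame: x ahead of the robot, y to its left, z up, the work surface at z = 0. Lengths are in m, angles in degrees, forces in N, time in s.
With the tool pointing down it reaches from about 0.375 to 0.9 m from the base axis. Payload 3.1 kg.
Tool frame: the origin (TCP) lies midway between the tips of the shut fingers; the grasp point (between the pads) lies 19 mm behind it; x points along the fingers, z is the direction in which the jaws open and shut, and the axes are right-handed (so a half turn about x gives the same grasp; the last joint's range is limited). The gripper opens to 87 mm and grips with 3 to 60 N. Pads are 19 mm wide; open, the fingers measure 117 mm over their backs; the gripper's body (75 mm by 190 mm) begins 51 mm behind the grasp point.
Start: joints at [-83.222, 30.224, 82.088, -0, 67.689, -10.227], TCP at [0.183, -0.598, 0.223] pointing down, gripper open.
Joint ranges: [-176.69, 176.69], [-43.24, 126.21], [12.49, 139.97], [-82, 262], [0, 151.66], [-163.58, 163.58]. Speed limits (degrees/s): [159.86, 159.86, 180, 180, 180, 180].

## Interface

Orientations are given as a 3x3 rotation matrix whose columns are the frame's x, y, z axes.
In Python, from rig import * gives the robot as it stands.
- The arm moves only by the tool play_rows, never from a script. Its argument "rows" is a list that holds one entry, the list of rows, each a list of 7 numbers: the shift along the tool's x, y, z in m, then the turn, a rotation vector about the tool's x, y, z in degrees, then the finger opening in m, from 0 to 0.087. A call has 1 to 12 rows; each row is the pose to reach, as a shift and turn from the pose commanded when the call began, along the tool's axes at that moment; what a row does not reach only later rows make up. A row lasts 1/10 s, in which the tool goes at most 50 mm and 8.59 degrees, less where a joint would pass 70% of its speed; a pose out of reach is approached as far as the arm can. A call with a gripper value outside its range is refused whole. The fingers move at their own pace and stop on an object; the grip force is fixed at half the most. Time passes only in rows, so rows that repeat a pose let the fingers close. It gives the time, the measured TCP pose, the force and the opening at its end, in the units of the state.
- read_state(): the state, without advancing time (a new reading comes with each control period).
- capture(name): name is "scene" or "top"; returns a dict with "pixels" (400x640x3 uint8, red, green, blue), "intrinsics" (3x3 intrinsics, pixels), "k1" (the pictures are not rectified: a ray, as slopes to the right and down, at radius r is drawn at 1 + k1 r^2 times it, then the intrinsics apply), "rvec" (rotation vector, rad) and "tvec" (3), from world to camera coordinates, as OpenCV has them. Camera axes: x right, y down, z forward; pixel columns grow to the right and rows downward; lengths in m; the calibration is good to about 2 mm. A picture is of the moment at which its call begins. There is no depth.
- hand_in(): hands the job in, once; it reports no verdict.
Trained networks look in the newest picture that a camera, given by its name, has taken for a name from the list of things; names that differ only in an ending like _2 or _b are one class to them, and where a whole thing is asked for, a point or a joint stands for the part that bears it (a point fixed in the world has none). Each returns a list of dicts, best first, with "p" (0 to 1); they miss things now and then, are a little off and sometimes report something else, mostly with a low value. They report only what shows in the picture. A call takes as long as a camera call.
- trace(camera, target): "mask" (400x640 bool, what is visible of it) and "at" ([column, row] in pixels, amid what is visible of it).
The state is a dict: "time_s": time; "joint_positions": joint angles; "qvel": joint speeds; "tau": joint torques, N m; "position": TCP position; "tcp_rot": TCP orientation; "force": force on the tool from outside, world axes, zero at the start; "moment": the same for the moment, N m; "opening": opening from 0.0 (shut) to 1.0 (fully open).
Only numpy, scipy, OpenCV 4.12 (cv2) and the standard library are available. Lean on these libraries where they do the work, as an engineer would, in place of code of your own. Each camera call takes 0.05 s, during which the arm holds its last target.

## Working session

There is one attempt and no reset: what is moved stays moved. The work goes in short steps, Python scripts to look and compute and a tool call to move; the robot and the scene stay as the last step left them, time stands still between calls to the robot, and variables do not carry over. Pictures are saved under pics/ and viewed, and the job is handed in when it is done.

Besides the shell and the picture viewer there is one more tool, called after "Emit:" in YAML: its name, and indented under it one key for each argument. play_rows: Moves the arm, as the interface text tells. Its arguments: {"type":"object","properties":{"rows":{"type":"array"}},"required":["rows"]}

```bash
mkdir -p pics; cat > h.py <<'E'
from rig import *
import numpy as np, cv2
def save(c,n):
    cv2.imwrite(f"pics/{n}.png",cv2.cvtColor(c["pixels"],cv2.COLOR_RGB2BGR))
def proj(c,P):
    R,_=cv2.Rodrigues(np.array(c["rvec"],float)); q=(R@np.atleast_2d(P).T).T+np.array(c["tvec"]).ravel()
    s=q[:,:2]/q[:,2:]; r2=(s**2).sum(1,keepdims=True); s=s*(1+c["k1"]*r2)
    K=np.array(c["intrinsics"]); return s@K[:2,:2].T+K[:2,2]
def ray(c,uv):
    K=np.array(c["intrinsics"]); d=(np.array(uv,float)-K[:2,2])/np.array([K[0,0],K[1,1]])
    s=d.copy()
    for _ in range(20): s=d/(1+c["k1"]*(s@s))
    R,_=cv2.Rodrigues(np.array(c["rvec"],float)); t=np.array(c["tvec"]).ravel()
    o=-R.T@t; v=R.T@np.array([s[0],s[1],1]); return o,v/np.linalg.norm(v)
def atz(c,uv,z):
    o,v=ray(c,uv); return o+v*(z-o[2])/v[2]
E
python3 - <<'E'
from h import *
np.set_printoptions(precision=4,suppress=True)
for n in("scene","top"):
    c=capture(n); save(c,n+"0"); print(n,np.array(c["intrinsics"]).tolist(),c["k1"],"cam at",ray(c,(320,200)))
    for t in ("jig","lid","wing"):
        for r in trace(n,t)[:2]: print(t,r["p"],r["at"],r["mask"].sum())
print(read_state())
E
```

```text
scene [[473.9176609119237, 0.0, 315.7362580142807], [0.0, 473.9176609119237, 202.0092675071193], [0.0, 0.0, 1.0]] -0.14110237071667803 cam at (array([ 1.2955, -0.1958,  0.7542]), array([-0.7267,  0.2336, -0.6461]))
jig 0.67 [267.0, 219.6] 13218
lid 0.67 [261.2, 211.2] 10329
wing 0.7 [257.6, 184.0] 366
top [[473.96774831656484, 0.0, 317.64531002779876], [0.0, 473.96774831656484, 196.48227672484856], [0.0, 0.0, 1.0]] -0.013759245003520822 cam at (array([0.4019, 0.0424, 1.049 ]), array([ 0.1671, -0.0008, -0.9859]))
jig 0.94 [380.8, 209.4] 12105
jig 0.69 [284.9, 167.2] 745
wing 0.96 [384.6, 209.9] 441
wing 0.25 [270.1, 245.9] 2386
{'time_s': 0.4, 'joint_positions': array([-83.2242,  30.2332,  82.0959,  -0.    ,  67.6901, -10.228 ]), 'qvel': array([ 0.003 , -0.1964, -0.0075, -0.0064,  0.0505,  0.107 ]), 'tau': array([ -0.0011, -43.9505, -17.6656,   0.0632,   0.0531,  -0.0001]), 'position': array([ 0.1828, -0.5976,  0.2224]), 'tcp_rot': array([[-0.    ,  0.9563,  0.2924],
       [ 0.0003,  0.2924, -0.9563],
       [-1.    ,  0.0001, -0.0003]]), 'force': array([-0.0696,  0.2814, -0.5313]), 'moment': array([ 0.024 ,  0.0337, -0.0148]), 'opening': 0.999562499842747}
```

View pics/scene0.png

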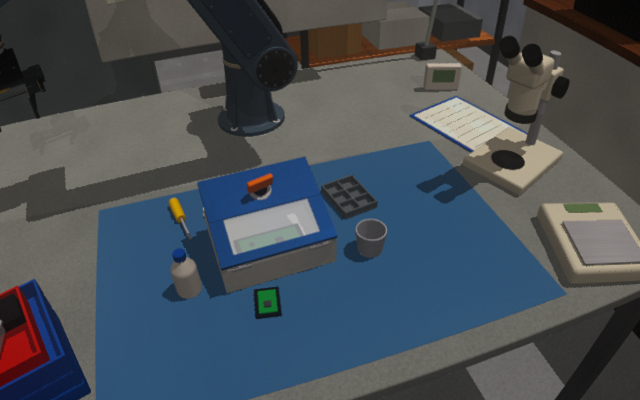

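View pics/top0.png

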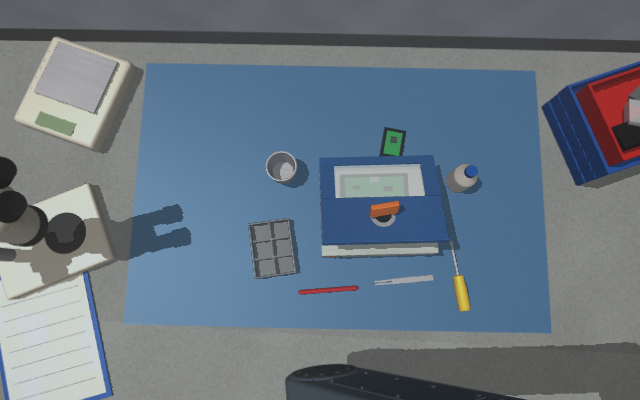

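The top view shows the lid around (382,200) with the wing at (385,210). The scene view shows the wing at (258,184). Next I'll fit a model of the jig to the masks from both cameras.

```bash
cat > fit.py <<'E'
from h import *
from scipy.optimize import differential_evolution, minimize
def Rz(a): c,s=np.cos(a),np.sin(a); return np.array([[c,-s,0],[s,c,0],[0,0,1]])
def Ry(a): c,s=np.cos(a),np.sin(a); return np.array([[c,0,s],[0,1,0],[-s,0,c]])
def box(x0,x1,y0,y1,z0,z1): return np.array([[x,y,z] for x in(x0,x1) for y in(y0,y1) for z in(z0,z1)],float)
def lidT(p):  # x,y,yaw,lid -> R,hinge pos
    R=Rz(p[2]); return R@Ry(p[3]), np.array([p[0],p[1],0])+R@[.1,0,.07]
def model(p):
    R=Rz(p[2]); o=np.array([p[0],p[1],0]); L,h=lidT(p)
    jig=o+box(-.1,.1,-.12,.12,0,.07)@R.T
    lid=h+box(-.2,0,-.12,.12,0,.012)@L.T
    W=L@Rz(p[4]); k=h+L@[-.145,0,.012]
    fin=k+box(-.0275,.0275,-.006,.006,.01,.042)@W.T
    return jig,lid,fin
def fill(c,pts,S=4):
    m=np.zeros((400,640),np.uint8)
    for P in pts:
        q=cv2.convexHull(proj(c,P).astype(np.float32)).reshape(-1,2)
        cv2.fillConvexPoly(m,np.round(q*16).astype(np.int32),1,cv2.LINE_8,4)
    return m>0
E
cat > run1.py <<'E'
from fit import *
np.set_printoptions(precision=4,suppress=True)
cs={n:capture(n) for n in("scene","top")}
M={(n,t):trace(n,t) for n in cs for t in("jig","lid","wing")}
for k,v in M.items(): print(k,[(r["p"],r["at"],r["mask"].sum()) for r in v[:2]])
M={k:v[0]["mask"] for k,v in M.items() if v and v[0]["p"]>.5}
import pickle; pickle.dump((cs,M),open("m.pkl","wb"))
for n in cs:
    im=cs[n]["pixels"].copy()
    for t,col in(("jig",(255,0,0)),("lid",(255,255,0)),("wing",(0,255,0))):
        if (n,t) in M:
            ct,_=cv2.findContours(M[n,t].astype(np.uint8),cv2.RETR_EXTERNAL,cv2.CHAIN_APPROX_NONE); cv2.drawContours(im,ct,-1,col,1)
    x,y=(180,140) if n=="scene" else (290,120)
    cv2.imwrite(f"pics/mk_{n}.png",cv2.resize(im[y:y+160,x:x+200,::-1],None,fx=4,fy=4)[:600])
E
python3 run1.py
```

```text
('scene', 'jig') [(0.56, [267.4, 221.4], np.int64(13228)), (0.22, [369.4, 236.7], np.int64(993))]
('scene', 'lid') [(0.61, [263.1, 212.2], np.int64(10305))]
('scene', 'wing') [(0.88, [257.3, 185.5], np.int64(357))]
('top', 'jig') [(0.77, [378.6, 208.4], np.int64(12059))]
('top', 'lid') [(0.87, [380.4, 201.6], np.int64(10364))]
('top', 'wing') [(0.91, [384.7, 210.1], np.int64(456))]
```

View pics/mk_scene.png

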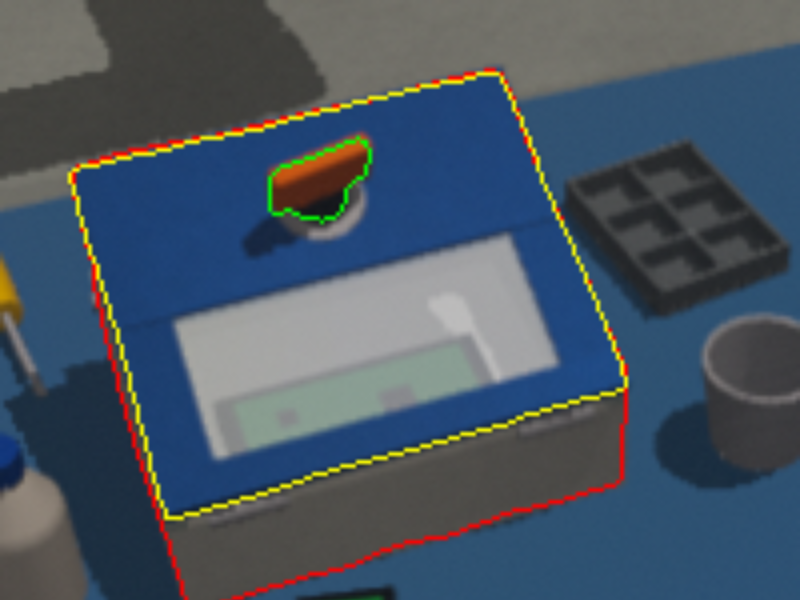

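View pics/mk_top.png

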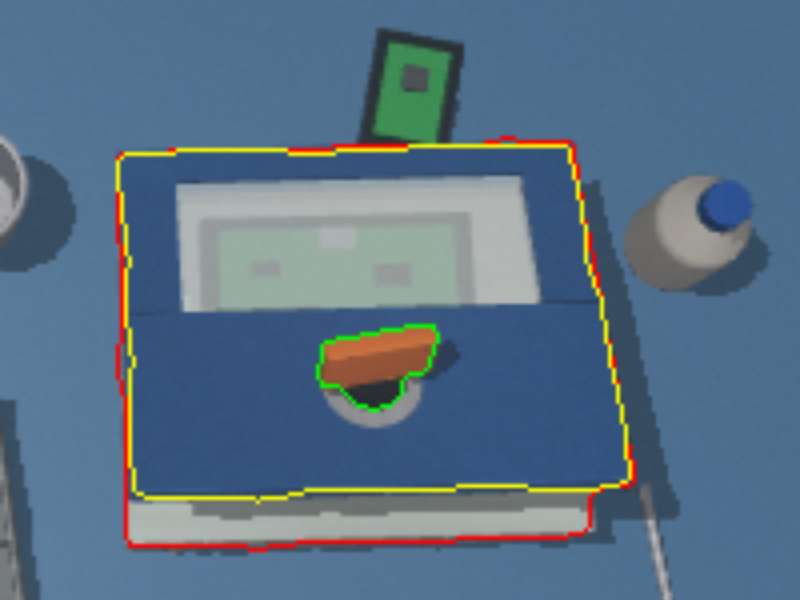

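```bash
cat > run2.py <<'E'
from fit import *
import pickle
np.set_printoptions(precision=4,suppress=True)
cs,M=pickle.load(open("m.pkl","rb"))
def cost(p):
    j,l,f=model(p); s=0
    for (n,t),m in M.items():
        a=fill(cs[n],[j,l,f] if t=="jig" else [l,f] if t=="lid" else [f])
        s+=(a^m).sum()/(m.sum()**.5 *20) if t!="wing" else (a^m).sum()/(m.sum()**.5*10)
    return s
r=differential_evolution(cost,[(.4,.7),(-.25,.05),(-.4,.4),(.2,.55),(-2.,.6)],popsize=20,maxiter=120,seed=1,tol=1e-6)
p=r.x; print(p,r.fun)
# wing angle convention: p[4]=rot about z of fin (mod pi)
L,h=lidT(p); k=h+L@[-.145,0,.04]; print("grip",k,"fin dir",L@Rz(p[4])[:,0])
j,l,f=model(p)
for (n,t),m in M.items():
    a=fill(cs[n],[j,l,f] if t=="jig" else [l,f] if t=="lid" else [f]); print(n,t,(a&m).sum()/(a|m).sum())
np.save("p.npy",p)
for n in cs:
    im=cs[n]["pixels"].copy()
    for P in(j,l,f):
        q=proj(cs[n],P); 
        for a in range(8):
            for b in range(a):
                if bin(a^b).count("1")==1: cv2.line(im,tuple(int(v) for v in q[a]),tuple(int(v) for v in q[b]),(255,255,0),1)
    x,y=(180,140) if n=="scene" else (290,120)
    cv2.imwrite(f"pics/ft_{n}.png",cv2.resize(im[y:y+160,x:x+200,::-1],None,fx=3,fy=3)[:600])
E
python3 run2.py
```

```text
[ 0.5577 -0.0796  0.0497  0.378  -1.2751] 1.6691292640479274
grip [ 0.5377 -0.0806  0.1607] fin dir [ 0.318  -0.942  -0.1076]
scene jig 0.9751111111111112
scene lid 0.9735299678578181
scene wing 0.7750611246943765
top jig 0.9830204081632653
top lid 0.9513493666238296
top wing 0.7707509881422925
```

```bash
cat > p.sed <<'E'
E
python3 - <<'E'
s=open('fit.py').read()
s=s.replace("    return jig,lid,fin\n","""    a=np.linspace(0,2*np.pi,16)
    hub=k+np.array([[.015*np.cos(t),.015*np.sin(t),z] for t in a for z in(0,.01)])@L.T
    model.hub=hub
    return jig,lid,fin
""")
open('fit.py','w').write(s)
r=open('run2.py').read()
r=r.replace("else [f])","else [f,model.hub])").replace("(-2.,.6)","(-1.6,-1.1)")
open('run2.py','w').write(r)
E
python3 run2.py
```

```text
[ 0.5572 -0.0796  0.0495  0.3978 -1.2894] 1.430383340984355
grip [ 0.539  -0.0805  0.163 ] fin dir [ 0.3032 -0.9468 -0.1076]
scene jig 0.9745500147536147
scene lid 0.9646100552382736
scene wing 0.8165137614678899
top jig 0.9807801938268589
top lid 0.9582986592695331
top wing 0.8620037807183365
```

```bash
python3 - <<'E'
import cv2,numpy as np
a=cv2.imread('pics/ft_scene.png');b=cv2.imread('pics/ft_top.png')
cv2.imwrite('pics/ft.png',cv2.resize(np.hstack([a,b]),(800,320)))
E
```

```text
(no output)
```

View pics/ft_top.png

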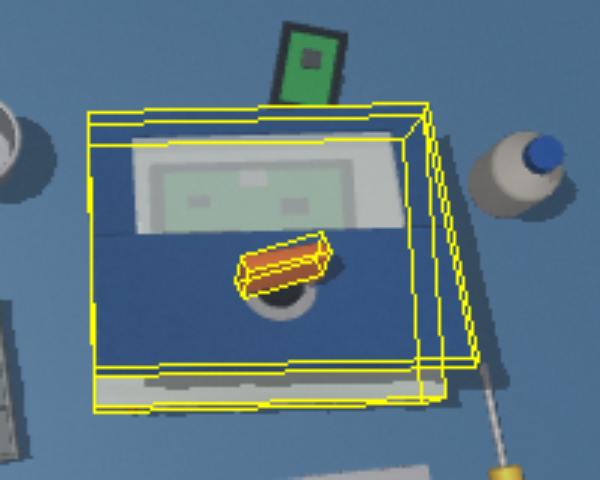

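View pics/ft_scene.png

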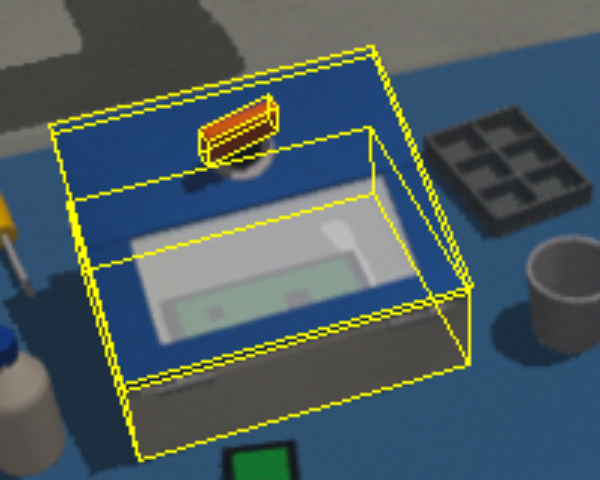

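```bash
cat > run3.py <<'E'
from fit import *
import pickle
np.set_printoptions(precision=4,suppress=True)
cs,M=pickle.load(open("m.pkl","rb")); p0=np.load("p.npy")
O={}
for n in cs:
    im=cs[n]["pixels"].astype(int); O[n]=(im[...,0]>1.6*im[...,2])&(im[...,0]>60)&cv2.dilate(M[n,"wing"].astype(np.uint8),np.ones((7,7))).astype(bool)
    print(n,O[n].sum())
def fin(q):
    L,_=lidT(p0); W=L@Rz(q[3]); return q[:3]+box(-.0275,.0275,-.006,.006,-.018,.014)@W.T, L
def cost(q): return sum((fill(cs[n],[fin(q)[0]])^O[n]).sum() for n in cs)
L,h=lidT(p0); g=h+L@[-.145,0,.04]
r=differential_evolution(cost,[(g[i]-.01,g[i]+.01) for i in range(3)]+[(-1.65,-1.0)],seed=2,popsize=30,maxiter=150)
print(g,r.x,r.fun,"wing",-1.1416-r.x[3]); 
for n in cs: print(n, proj(cs[n],fin(r.x)[0].mean(0)), np.argwhere(O[n]).mean(0)[::-1])
E
python3 run3.py
```

```text
scene 294
top 355
[ 0.539  -0.0805  0.163 ] [ 0.5381 -0.0819  0.1621 -1.3538] 172.0 wing 0.2121810187986901
scene [[258.9627 183.6554]] [259.4898 182.8912]
top [[385.0159 209.2976]] [384.0085 208.7662]
```

```bash
cat > tgt.py <<'E'
from fit import *
from scipy.spatial.transform import Rotation as Ro
np.set_printoptions(precision=4,suppress=True)
YAW=.0495; HINGE=np.load("p.npy"); LA=.39; G=np.array([.5385,-.081,.1625])
def lidR(a): return Rz(YAW)@Ry(a)
def tool(a,w):  # lid angle, wing -> tool rot
    W=lidR(a)@Rz(-1.1416-w); x=-W[:,2]; z=W[:,1]; return np.column_stack([x,np.cross(z,x),z])
n0=lidR(LA)[:,2]; KB=G-n0*.028            # knob axis at lid top
# hinge chosen consistent with G
HP=KB-lidR(LA)@np.array([-.145,0,.012])
def tcp(a,h): return HP+lidR(a)@np.array([-.145,0,.012+h])
def delta(R0,p0,R1,p1): return R0.T@(p1-p0), Ro.from_matrix(R0.T@R1).as_rotvec(degrees=True)
E
python3 - <<'E'
from tgt import *
s=read_state(); print("HP",HP)
print(tcp(LA,.1),tool(LA,.21)); print(delta(s["tcp_rot"],s["position"],tool(LA,.21),tcp(LA,.09)))
E
```

```text
HP [ 0.6573 -0.0751  0.0704]
[ 0.5658 -0.0796  0.2291] [[-0.3797 -0.2492  0.8909]
 [-0.0188  0.9649  0.2618]
 [-0.9249  0.0827 -0.3711]]
(array([ 0.0027,  0.5141, -0.3843]), array([-87.1725,  21.0282, -12.9558]))
```

Emit:
play_rows:
  rows:
    - [[0,0.1,-0.075,-17,4,-2.5,0.087],[0,0.2,-0.15,-34,8,-5,0.087],[0,0.3,-0.22,-50,12,-7.5,0.087],[0.003,0.4,-0.3,-68,16.5,-10,0.087],[0.003,0.514,-0.384,-87.2,21,-13,0.087],[0.003,0.514,-0.384,-87.2,21,-13,0.087],[0.003,0.514,-0.384,-87.2,21,-13,0.087],[0.003,0.514,-0.384,-87.2,21,-13,0.087],[0.003,0.514,-0.384,-87.2,21,-13,0.087],[0.003,0.514,-0.384,-87.2,21,-13,0.087],[0.003,0.514,-0.384,-87.2,21,-13,0.087],[0.003,0.514,-0.384,-87.2,21,-13,0.087]]

```text
time_s: 2.0
position: [0.5388, -0.1113, 0.2196]
tcp_rot: [[-0.38, -0.252, 0.89], [-0.021, 0.964, 0.265], [-0.925, 0.082, -0.371]]
force: [0.3, -1.2, -1.0]
opening: 0.999
```

Emit:
play_rows:
  rows:
    - [[0,0,0,0,0,0,0.087],[0,0,0,0,0,0,0.087]]

```text
time_s: 2.2
position: [0.5378, -0.1128, 0.2195]
tcp_rot: [[-0.38, -0.253, 0.89], [-0.021, 0.964, 0.265], [-0.925, 0.081, -0.372]]
force: [-1.0, -0.5, -0.1]
opening: 0.997
```

```bash
python3 - <<'E'
from tgt import *
s=read_state(); print(s["time_s"],s["position"],s["joint_positions"],s["force"],s["moment"])
print(delta(s["tcp_rot"],s["position"],tool(LA,.21),tcp(LA,.09)))
print(delta(s["tcp_rot"],s["position"],tool(LA,.21),tcp(LA,.0125)))
E
```

```text
2.2 [ 0.5378 -0.1128  0.2195] [-18.8739  34.728   77.7944  -8.2369  88.3615 -32.7126] [-1.033  -0.4669 -0.07  ] [-0.021  -0.3044  0.0042]
(array([-0.0102,  0.0257,  0.0301]), array([ 0.1694, -0.0517,  0.1439]))
(array([0.0673, 0.0259, 0.0302]), array([ 0.1694, -0.0517,  0.1439]))
```

Emit:
play_rows:
  rows:
    - [[-0.01,0.026,0.03,0,0,0,0.06],[-0.01,0.026,0.03,0,0,0,0.06],[-0.01,0.026,0.03,0,0,0,0.06],[-0.01,0.026,0.03,0,0,0,0.06]]

```text
time_s: 2.6
position: [0.5605, -0.0821, 0.2201]
tcp_rot: [[-0.381, -0.248, 0.891], [-0.019, 0.965, 0.26], [-0.925, 0.082, -0.372]]
force: [-0.5, -0.8, -0.2]
opening: 0.739
```

```bash
python3 - <<'E'
from tgt import *
s=read_state(); print(s["time_s"],s["position"],s["force"],s["moment"],s["opening"])
print(delta(s["tcp_rot"],s["position"],tool(LA,.21),tcp(LA,.0125)))
out=[]
for n in("scene","top"):
    c=capture(n); im=c["pixels"].copy()
    for h in (.09,.04): 
        pass
    q=proj(c,np.array([s["position"]+s["tcp_rot"][:,0]*d for d in (0,.05,.0775)]))
    for a in q: cv2.circle(im,tuple(int(v) for v in a),2,(255,255,0),-1)
    x,y=(200,110) if n=="scene" else (320,130)
    out.append(cv2.resize(im[y:y+140,x:x+130,::-1],None,fx=3,fy=3))
cv2.imwrite("pics/ap.png",np.hstack(out))
E
```

```text
2.6 [ 0.5605 -0.0821  0.2201] [-0.4712 -0.8363 -0.189 ] [-0.0248 -0.3503  0.0238] 0.7392210371511472
(array([0.0771, 0.0019, 0.0021]), array([-0.0959, -0.0567,  0.0229]))
```

View pics/ap.png

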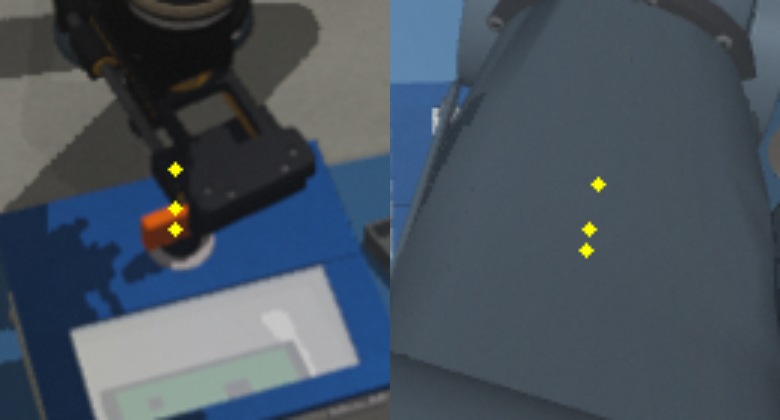

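The scene view shows the jaws above the fin (orange at about (165,225) in the crop), with the target line ending on the hub. The arm blocks the top view. I'll descend now.

Emit:
play_rows:
  rows:
    - [[0.025,0.002,0.002,0,0,0,0.06],[0.045,0.002,0.002,0,0,0,0.06],[0.06,0.002,0.002,0,0,0,0.06],[0.067,0.002,0.002,0,0,0,0.06],[0.072,0.002,0.002,0,0,0,0.06],[0.072,0.002,0.002,0,0,0,0.06]]

```text
time_s: 3.3
position: [0.5352, -0.0799, 0.1528]
tcp_rot: [[-0.38, -0.249, 0.891], [-0.019, 0.965, 0.262], [-0.925, 0.082, -0.371]]
force: [-0.0, 0.9, 0.2]
opening: 0.69
```

```bash
cat > look.py <<'E'
from tgt import *
import sys
s=read_state(); print(s["time_s"],s["position"],s["force"],s["moment"],s["opening"])
print("tool-frame force",s["tcp_rot"].T@s["force"])
print(delta(s["tcp_rot"],s["position"],tool(LA,.21),tcp(LA,.0125)))
out=[]
for n in("scene",):
    c=capture(n); im=c["pixels"].copy()
    x,y=(180,110)
    cv2.imwrite(f"pics/{sys.argv[1]}.png",cv2.resize(im[y:y+150,x:x+190,::-1],None,fx=4,fy=4))
E
python3 look.py l1
```

```text
3.3 [ 0.5352 -0.0799  0.1528] [-0.0016  0.9461  0.192 ] [ 0.0137 -0.3071  0.0359] 0.6899650111474807
tool-frame force [-0.1953  0.9291  0.1747]
(array([ 0.0053, -0.0011, -0.001 ]), array([-0.0162, -0.0234,  0.0286]))
```

View pics/l1.png

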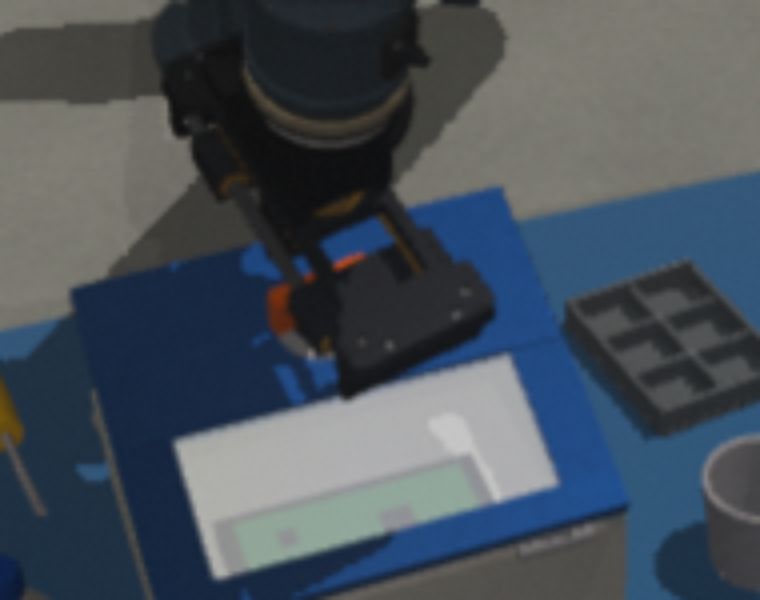

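The fin, at about (320,280) in the crop, is between the fingers. I'll go down a little more and close.

Emit:
play_rows:
  rows:
    - [[0.005,-0.001,-0.001,0,0,0,0.06],[0.005,-0.001,-0.001,0,0,0,0.03],[0.005,-0.001,-0.001,0,0,0,0.02],[0.005,-0.001,-0.001,0,0,0,0.012],[0.005,-0.001,-0.001,0,0,0,0.005],[0.005,-0.001,-0.001,0,0,0,0.0],[0.005,-0.001,-0.001,0,0,0,0.0],[0.005,-0.001,-0.001,0,0,0,0.0],[0.005,-0.001,-0.001,0,0,0,0.0]]

```text
time_s: 4.25
position: [0.5329, -0.0808, 0.1486]
tcp_rot: [[-0.38, -0.25, 0.891], [-0.02, 0.965, 0.262], [-0.925, 0.082, -0.371]]
force: [-0.1, -0.9, 0.6]
opening: 0.135
```

```bash
python3 look.py l2
```

```text
4.25 [ 0.5329 -0.0808  0.1486] [-0.0701 -0.8661  0.6403] [ 0.0263 -0.2968 -0.0727] 0.13480680381634563
tool-frame force [-0.5485 -0.7657 -0.5272]
(array([ 0.0005, -0.0004, -0.0002]), array([ 0.0118, -0.0125,  0.0507]))
```

View pics/l2.png

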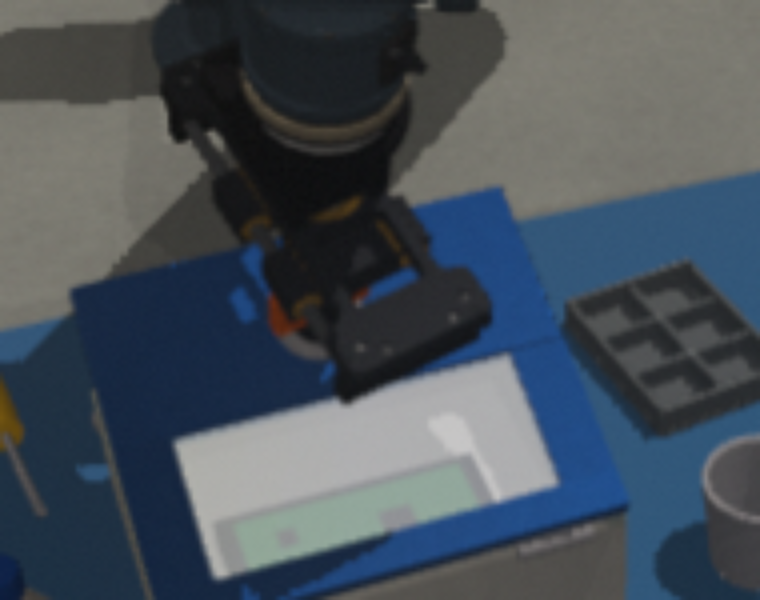

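Opening is 11.7 mm, so the fin is grasped, and the side forces are near zero. Next I'll compute the closing arc.

```bash
cat > arc.py <<'E'
from tgt import *
import sys
# rotate current pose about hinge by steps (args: dθ list rad, closing)
s=read_state(); p,R=s["position"],s["tcp_rot"]; ax=Rz(YAW)[:,1]
lx=-R[:,0]; 
print("t",s["time_s"],"tool ang",np.arctan2(Rz(YAW)[:,0]@lx,lx[2]),"F",s["force"],"M",s["moment"],"open",s["opening"])
print("tool F",R.T@s["force"])
r=Rz(YAW).T@(p-HP); print("hinge rel",r,"radial ang est",np.arctan2(r[2],-r[0])-np.arctan2(.012+.0125,.145))
for d in map(float,sys.argv[1:]):
    Q=Ro.from_rotvec(-d*ax).as_matrix(); a,b=delta(R,p,Q@R,HP+Q@(p-HP)); print(d,a.round(4),b.round(2))
E
python3 arc.py .06 .12 .18 .24 .28 .32
```

```text
t 4.3 tool ang 0.3900434373755691 F [-0.0398 -0.4748  0.2756] M [ 0.0024 -0.3358 -0.0543] open 0.13249592518863848
tool F [-0.2305 -0.4256 -0.2623]
hinge rel [-0.1245  0.0005  0.0782] radial ang est 0.3932363015115148
0.06 [ 0.0087  0.0003 -0.0012] [ 0.   -3.36 -0.75]
0.12 [ 0.0175  0.0004 -0.0019] [ 0.01 -6.71 -1.5 ]
0.18 [ 0.0263  0.0005 -0.0021] [  0.01 -10.07  -2.25]
0.24 [ 0.0352  0.0004 -0.0017] [  0.01 -13.42  -2.99]
0.28 [ 0.041   0.0003 -0.0012] [  0.01 -15.66  -3.49]
0.32 [ 0.0468  0.0001 -0.0005] [  0.02 -17.89  -3.99]
```

Emit:
play_rows:
  rows:
    - [[0.0043,0.0002,-0.0006,0,-1.7,-0.4,0],[0.0087,0.0003,-0.0012,0,-3.4,-0.75,0],[0.013,0.0004,-0.0016,0,-5,-1.1,0],[0.0175,0.0004,-0.0019,0,-6.7,-1.5,0],[0.022,0.0005,-0.002,0,-8.4,-1.9,0],[0.0263,0.0005,-0.0021,0,-10.1,-2.25,0],[0.0307,0.0005,-0.0019,0,-11.7,-2.6,0],[0.0352,0.0004,-0.0017,0,-13.4,-3,0],[0.0352,0.0004,-0.0017,0,-13.4,-3,0]]

```text
time_s: 5.2
position: [0.518, -0.0817, 0.1172]
tcp_rot: [[-0.148, -0.263, 0.953], [-0.009, 0.964, 0.265], [-0.989, 0.031, -0.145]]
force: [1.2, 0.1, 3.4]
opening: 0.132
```

```bash
python3 arc.py .02 .04 .06 .08 .1 .12 .14 .16
```

```text
t 5.2 tool ang 0.14881223432999802 F [1.1821 0.1283 3.3728] M [ 0.0944 -0.1363 -0.0528] open 0.13203840236992528
tool F [-3.5116 -0.0825  0.6719]
hinge rel [-0.1394  0.0003  0.0468] radial ang est 0.15658057302646217
0.02 [ 0.0029  0.0001 -0.0005] [ 0.   -1.12 -0.25]
0.04 [ 0.0058  0.0002 -0.0009] [ 0.   -2.24 -0.5 ]
0.06 [ 0.0087  0.0003 -0.0012] [ 0.   -3.36 -0.75]
0.08 [ 0.0117  0.0004 -0.0015] [ 0.01 -4.47 -1.  ]
0.1 [ 0.0146  0.0004 -0.0018] [ 0.01 -5.59 -1.25]
0.12 [ 0.0175  0.0005 -0.002 ] [ 0.01 -6.71 -1.49]
0.14 [ 0.0205  0.0005 -0.0021] [ 0.01 -7.83 -1.74]
0.16 [ 0.0234  0.0005 -0.0022] [ 0.01 -8.95 -1.99]
```

Emit:
play_rows:
  rows:
    - [[0.0029,0.0001,-0.0005,0,-1.12,-0.25,0],[0.0058,0.0002,-0.0009,0,-2.24,-0.5,0],[0.0087,0.0003,-0.0012,0,-3.36,-0.75,0],[0.0117,0.0004,-0.0015,0,-4.47,-1.0,0],[0.0117,0.0004,-0.0015,0,-4.47,-1.0,0]]

```text
time_s: 5.7
position: [0.5147, -0.0818, 0.1059]
tcp_rot: [[-0.07, -0.265, 0.962], [-0.005, 0.964, 0.266], [-0.998, 0.014, -0.069]]
force: [-0.8, 0.3, 5.8]
opening: 0.136
```

```bash
python3 arc.py .01 .02 .03 .04 .06 .08
```

```text
t 5.7 tool ang 0.07034722311017672 F [-0.8044  0.2768  5.7522] M [ 0.0252  0.0851 -0.0713] open 0.13618010994973934
tool F [-5.6829  0.5613 -1.0962]
hinge rel [-0.1427  0.0004  0.0355] radial ang est 0.07665994110407678
0.01 [ 0.0014  0.0001 -0.0002] [ 0.   -0.56 -0.12]
0.02 [ 0.0029  0.0001 -0.0005] [ 0.   -1.12 -0.25]
0.03 [ 0.0044  0.0002 -0.0007] [ 0.   -1.68 -0.37]
0.04 [ 0.0058  0.0002 -0.0009] [ 0.   -2.24 -0.5 ]
0.06 [ 0.0087  0.0003 -0.0012] [ 0.   -3.36 -0.75]
0.08 [ 0.0117  0.0004 -0.0015] [ 0.01 -4.47 -1.  ]
```

Emit:
play_rows:
  rows:
    - [[0.0014,0.0001,-0.0002,0,-0.56,-0.12,0],[0.0029,0.0001,-0.0005,0,-1.12,-0.25,0],[0.0036,0.0001,-0.0006,0,-1.4,-0.3,0],[0.0036,0.0001,-0.0006,0,-1.4,-0.3,0]]

```text
time_s: 6.1
position: [0.5139, -0.0819, 0.1024]
tcp_rot: [[-0.046, -0.266, 0.963], [-0.003, 0.964, 0.266], [-0.999, 0.009, -0.045]]
force: [-1.1, 0.5, 6.1]
opening: 0.137
```

Emit:
play_rows:
  rows:
    - [[0.0007,0,-0.0001,0,-0.28,-0.06,0],[0.0014,0,-0.0002,0,-0.56,-0.12,0],[0.0014,0,-0.0002,0,-0.56,-0.12,0]]

```text
time_s: 6.4
position: [0.5136, -0.0819, 0.101]
tcp_rot: [[-0.036, -0.266, 0.963], [-0.003, 0.964, 0.266], [-0.999, 0.007, -0.036]]
force: [-1.2, 0.4, 4.9]
opening: 0.137
```

```bash
python3 arc.py .01 .02 .03
```

```text
t 6.4 tool ang 0.03642355390402261 F [-1.1741  0.3819  4.876 ] M [-0.0393  0.2084 -0.0891] open 0.13714620774507166
tool F [-4.8311  0.7157 -1.2033]
hinge rel [-0.1439  0.0004  0.0306] radial ang est 0.042327088663904916
0.01 [ 0.0015  0.0001 -0.0002] [ 0.   -0.56 -0.13]
0.02 [ 0.0029  0.0001 -0.0005] [ 0.   -1.12 -0.25]
0.03 [ 0.0044  0.0002 -0.0007] [ 0.   -1.68 -0.38]
```

Emit:
play_rows:
  rows:
    - [[0.0007,0,-0.0001,0,-0.28,-0.06,0],[0.0007,0,-0.0001,0,-0.28,-0.06,0]]

```text
time_s: 6.6
position: [0.5134, -0.0819, 0.1003]
tcp_rot: [[-0.031, -0.266, 0.963], [-0.002, 0.964, 0.266], [-1.0, 0.006, -0.031]]
force: [-0.6, 0.3, 5.9]
opening: 0.139
```

Emit:
play_rows:
  rows:
    - [[0.0007,0,-0.0001,0,-0.28,-0.06,0],[0.0007,0,-0.0001,0,-0.28,-0.06,0]]

```text
time_s: 6.8
position: [0.5133, -0.0819, 0.0996]
tcp_rot: [[-0.026, -0.266, 0.964], [-0.002, 0.964, 0.266], [-1.0, 0.005, -0.026]]
force: [-1.1, 0.7, 5.8]
opening: 0.134
```

Emit:
play_rows:
  rows:
    - [[0.0007,0,-0.0001,0,-0.28,-0.06,0],[0.0007,0,-0.0001,0,-0.28,-0.06,0]]

```text
time_s: 7.0
position: [0.5131, -0.0819, 0.0989]
tcp_rot: [[-0.022, -0.266, 0.964], [-0.002, 0.964, 0.266], [-1.0, 0.004, -0.021]]
force: [-1.6, 0.9, 6.2]
opening: 0.134
```

Emit:
play_rows:
  rows:
    - [[0.0007,0,-0.0001,0,-0.28,-0.06,0],[0.0007,0,-0.0001,0,-0.28,-0.06,0]]

```text
time_s: 7.2
position: [0.513, -0.0819, 0.0982]
tcp_rot: [[-0.017, -0.266, 0.964], [-0.001, 0.964, 0.266], [-1.0, 0.003, -0.016]]
force: [-0.7, 0.9, 6.8]
opening: 0.138
```

Emit:
play_rows:
  rows:
    - [[0.0007,0,-0.0001,0,-0.28,-0.06,0],[0.0007,0,-0.0001,0,-0.28,-0.06,0]]

```text
time_s: 7.4
position: [0.5129, -0.0819, 0.0975]
tcp_rot: [[-0.012, -0.266, 0.964], [-0.001, 0.964, 0.266], [-1.0, 0.002, -0.011]]
force: [-1.9, -0.1, 6.6]
opening: 0.139
```

Emit:
play_rows:
  rows:
    - [[0.0007,0,-0.0001,0,-0.28,-0.06,0],[0.0007,0,-0.0001,0,-0.28,-0.06,0]]

```text
time_s: 7.6
position: [0.5127, -0.0819, 0.0968]
tcp_rot: [[-0.007, -0.266, 0.964], [-0.001, 0.964, 0.266], [-1.0, 0.001, -0.007]]
force: [-1.2, 0.8, 6.4]
opening: 0.137
```

```bash
python3 arc.py .01
```

```text
t 7.6 tool ang 0.006779420216878036 F [-1.2234  0.7631  6.3774] M [ 0.061   0.2591 -0.0894] open 0.13678130764014515
tool F [-6.3695  1.0692 -1.0184]
hinge rel [-0.1447  0.0004  0.0264] radial ang est 0.013047127745638348
0.01 [ 0.0015  0.0001 -0.0002] [ 0.   -0.56 -0.13]
```

Emit:
play_rows:
  rows:
    - [[0.0007,0,-0.0001,0,-0.28,-0.06,0],[0.0007,0,-0.0001,0,-0.28,-0.06,0]]

```text
time_s: 7.8
position: [0.5126, -0.0819, 0.0961]
tcp_rot: [[-0.002, -0.266, 0.964], [-0.0, 0.964, 0.266], [-1.0, 0.0, -0.002]]
force: [-1.0, 0.2, 5.4]
opening: 0.132
```

Emit:
play_rows:
  rows:
    - [[0.0007,0,-0.0001,0,-0.28,-0.06,0],[0.0007,0,-0.0001,0,-0.28,-0.06,0]]

```text
time_s: 8.0
position: [0.5125, -0.0819, 0.0954]
tcp_rot: [[0.003, -0.266, 0.964], [0.0, 0.964, 0.266], [-1.0, -0.001, 0.003]]
force: [-2.6, -0.4, 6.7]
opening: 0.135
```

Emit:
play_rows:
  rows:
    - [[0.0007,0,-0.0001,0,-0.28,-0.06,0],[0.0007,0,-0.0001,0,-0.28,-0.06,0]]

```text
time_s: 8.2
position: [0.5124, -0.0819, 0.0948]
tcp_rot: [[0.008, -0.266, 0.964], [0.0, 0.964, 0.266], [-1.0, -0.002, 0.008]]
force: [-1.5, 0.6, 8.6]
opening: 0.133
```

Emit:
play_rows:
  rows:
    - [[0.0005,0,-0.0001,0,-0.2,-0.04,0],[0.0005,0,-0.0001,0,-0.2,-0.04,0]]

```text
time_s: 8.4
position: [0.5124, -0.082, 0.0948]
tcp_rot: [[0.012, -0.267, 0.964], [0.001, 0.964, 0.267], [-1.0, -0.003, 0.012]]
force: [-2.2, 1.1, 11.1]
opening: 0.139
```

```bash
python3 arc.py .01
```

```text
t 8.4 tool ang -0.01203506528321988 F [-2.1559  1.0953 11.0806] M [ 0.1028  0.4764 -0.012 ] open 0.13869040111803274
tool F [-11.1051   1.6005  -1.6558]
hinge rel [-0.145   0.0003  0.0244] radial ang est -0.000644431183124683
0.01 [ 0.0014  0.0001 -0.0002] [ 0.   -0.56 -0.13]
```

The lid has met the lip: z stopped at 0.0948 and the force rose. I'll add a bit of hold-down push with no more tilting.

Emit:
play_rows:
  rows:
    - [[0.0006,0,0,0,0.15,0.03,0],[0.001,0,0,0,0.3,0.06,0],[0.001,0,0,0,0.3,0.06,0]]

```text
time_s: 8.7
position: [0.5124, -0.082, 0.0947]
tcp_rot: [[0.007, -0.267, 0.964], [-0.0, 0.964, 0.267], [-1.0, -0.002, 0.006]]
force: [-4.3, 2.1, 18.3]
opening: 0.135
```

```bash
python3 arc.py .01
```

```text
t 8.7 tool ang -0.006735565523316805 F [-4.2557  2.0528 18.3402] M [ 0.1958  0.6985 -0.0529] open 0.13531415982932066
tool F [-18.3686   3.0793  -3.4349]
hinge rel [-0.145   0.0003  0.0243] radial ang est -0.001240323770173385
0.01 [ 0.0014  0.0001 -0.0002] [ 0.   -0.56 -0.13]
```

Emit:
play_rows:
  rows:
    - [[0,0,0,3,0,0,0],[0,0,0,6,0,0,0],[0,0,0,10,0,0,0],[0,0,0,10,0,0,0]]

```text
time_s: 9.1
position: [0.5122, -0.082, 0.0947]
tcp_rot: [[0.007, -0.094, 0.996], [-0.0, 0.996, 0.094], [-1.0, -0.001, 0.007]]
force: [-4.8, 0.3, 18.8]
opening: 0.136
```

```bash
python3 arc.py; python3 -c "
from h import *; s=read_state(); print(s['joint_positions'])"
```

```text
t 9.1 tool ang -0.0065491506083295474 F [-4.8155  0.264  18.7611] M [ 0.1241  0.8418 -0.0359] open 0.13587964756451257
tool F [-18.7924   0.7025  -4.6466]
hinge rel [-0.1452  0.0003  0.0243] radial ang est -0.0012828394983269986
[-21.52348429  33.32985425 103.99329195   0.19036185  42.32313477
 -27.0826815 ]
```

Emit:
play_rows:
  rows:
    - [[0,0,0,5,0,0,0],[0,0,0,10,0,0,0],[0,0,0,15,0,0,0],[0,0,0,20,0,0,0],[0,0,0,20,0,0,0]]

```text
time_s: 9.6
position: [0.5119, -0.0819, 0.0947]
tcp_rot: [[0.006, 0.252, 0.968], [-0.0, 0.968, -0.252], [-1.0, 0.001, 0.006]]
force: [-4.4, 0.5, 19.6]
opening: 0.132
```

```bash
python3 arc.py
```

```text
t 9.6 tool ang -0.005804088065937289 F [-4.4408  0.471  19.5716] M [ 0.0843  0.924  -0.052 ] open 0.13187255648725688
tool F [-19.5971  -0.6358  -4.3056]
hinge rel [-0.1455  0.0004  0.0243] radial ang est -0.0017160062696305878
```

Emit:
play_rows:
  rows:
    - [[0,0,0,4,0,0,0],[0,0,0,8,0,0,0],[0,0,0,12,0,0,0],[0,0,0,16,0,0,0],[0,0,0,20,0,0,0],[0,0,0,20,0,0,0]]

```text
time_s: 10.2
position: [0.5116, -0.0818, 0.0947]
tcp_rot: [[0.005, 0.567, 0.823], [0.0, 0.823, -0.567], [-1.0, 0.003, 0.004]]
force: [-6.7, 0.6, 20.1]
opening: 0.136
```

```bash
python3 arc.py
```

```text
t 10.2 tool ang -0.005065778935608507 F [-6.6801  0.5894 20.0788] M [ 0.1394  1.0402 -0.1036] open 0.13643383364390785
tool F [-20.1122  -3.2443  -5.7535]
hinge rel [-0.1459  0.0005  0.0243] radial ang est -0.0022682969944011755
```

Emit:
play_rows:
  rows:
    - [[0,0,0,5,0,0,0],[0,0,0,10,0,0,0],[0,0,0,15,0,0,0],[0,0,0,20,0,0,0],[0,0,0,25,0,0,0],[0,0,0,25,0,0,0]]

```text
time_s: 10.8
position: [0.5112, -0.0815, 0.0947]
tcp_rot: [[0.004, 0.863, 0.506], [0.001, 0.506, -0.863], [-1.0, 0.004, 0.002]]
force: [-5.7, 2.0, 20.7]
opening: 0.136
```

```bash
python3 arc.py; python3 -c "
from h import *; s=read_state(); print(s['joint_positions'])"
```

```text
t 10.8 tool ang -0.00447123856757614 F [-5.657   2.0052 20.7416] M [ 0.3447  1.1623 -0.0319] open 0.13551158776481148
tool F [-20.765   -3.7776  -4.5585]
hinge rel [-0.1462  0.0008  0.0243] radial ang est -0.0024728609594365514
[-21.52152191  33.31036685 104.04992223   0.19678873  42.41876109
  37.93735027]
```

Emit:
play_rows:
  rows:
    - [[0,0,0,5,0,0,0],[0,0,0,10,0,0,0],[0,0,0,15,0,0,0],[0,0,0,20,0,0,0],[0,0,0,24,0,0,0],[0,0,0,24,0,0,0]]

```text
time_s: 11.4
position: [0.5111, -0.0811, 0.0947]
tcp_rot: [[0.004, 0.994, 0.111], [0.001, 0.111, -0.994], [-1.0, 0.004, -0.001]]
force: [-5.7, 3.1, 20.8]
opening: 0.139
```

```bash
python3 arc.py
```

```text
t 11.4 tool ang -0.004166245380957111 F [-5.7278  3.1059 20.7552] M [ 0.5329  1.1589 -0.0404] open 0.13936742517428524
tool F [-20.7739  -5.258   -3.7458]
hinge rel [-0.1463  0.0013  0.0243] radial ang est -0.002858880962865379
```

Emit:
play_rows:
  rows:
    - [[0,0,0,2,0,0,0],[0,0,0,3,0,0,0],[0,0,0,3,0,0,0]]

```text
time_s: 11.7
position: [0.5111, -0.081, 0.0947]
tcp_rot: [[0.004, 0.998, 0.06], [0.001, 0.06, -0.998], [-1.0, 0.004, -0.001]]
force: [-5.8, 2.6, 22.0]
opening: 0.136
```

```bash
python3 arc.py
```

```text
t 11.7 tool ang -0.004228747268430991 F [-5.8343  2.6134 21.954 ] M [ 0.5175  1.1821 -0.0307] open 0.13585242481038717
tool F [-21.9743  -5.5725  -2.9874]
hinge rel [-0.1463  0.0013  0.0243] radial ang est -0.0026093353980566336
```

Still no stop torque at about 1.99 rad by estimate. I'll go on in small steps until the stop is felt.

Emit:
play_rows:
  rows:
    - [[0,0,0,1.5,0,0,0],[0,0,0,3,0,0,0],[0,0,0,3,0,0,0]]

```text
time_s: 12.0
position: [0.5112, -0.081, 0.0946]
tcp_rot: [[0.004, 1.0, 0.011], [0.001, 0.011, -1.0], [-1.0, 0.004, -0.001]]
force: [-6.1, 4.0, 20.0]
opening: 0.136
```

```bash
python3 arc.py
```

```text
t 12.0 tool ang -0.004238110182683319 F [-6.0505  4.0192 20.014 ] M [0.7016 1.0189 0.602 ] open 0.13607433315213974
tool F [-20.0359  -5.9222  -4.1005]
hinge rel [-0.1462  0.0013  0.0243] radial ang est -0.0028823606352711417
```

Emit:
play_rows:
  rows:
    - [[0,0,0,1.5,0,0,0],[0,0,0,3,0,0,0],[0,0,0,3,0,0,0]]

```text
time_s: 12.3
position: [0.5113, -0.0811, 0.0946]
tcp_rot: [[0.004, 0.999, -0.041], [0.001, -0.041, -0.999], [-1.0, 0.004, -0.001]]
force: [-5.6, 4.2, 20.4]
opening: 0.142
```

```bash
python3 arc.py
```

```text
t 12.3 tool ang -0.0043518444187968216 F [-5.6377  4.1983 20.3889] M [0.6353 0.9325 0.7172] open 0.1419181274779931
tool F [-20.4106  -5.7166  -3.9806]
hinge rel [-0.1461  0.0013  0.0242] radial ang est -0.00314936559138862
```

The stop is felt: the moment about z jumped to 0.7 N m. I'll take off the over-rotation, ease the push, then open.

Emit:
play_rows:
  rows:
    - [[-0.001,0,0,-2,0,0,0],[-0.002,0,0,-3,0,0,0],[-0.002,0,0,-3,0,0,0]]

```text
time_s: 12.6
position: [0.5113, -0.0811, 0.0951]
tcp_rot: [[0.004, 1.0, 0.01], [0.001, 0.01, -1.0], [-1.0, 0.004, -0.001]]
force: [-2.1, 2.8, 7.7]
opening: 0.136
```

```bash
python3 arc.py; python3 look.py l3
```

```text
t 12.6 tool ang -0.0040496272744597345 F [-2.1359  2.7779  7.6756] M [0.507  0.4684 0.355 ] open 0.13560722560892152
tool F [-7.6804 -2.0766 -2.8095]
hinge rel [-0.1461  0.0013  0.0248] radial ang est 0.0005487235829963466
12.6 [ 0.5113 -0.0811  0.0951] [-2.1359  2.7779  7.6756] [0.507  0.4684 0.355 ] 0.13560722560892152
tool-frame force [-7.6804 -2.0766 -2.8095]
(array([-0.0529,  0.0216,  0.0004]), array([-103.2656,   19.9293,  -16.7265]))
```

View pics/l3.png

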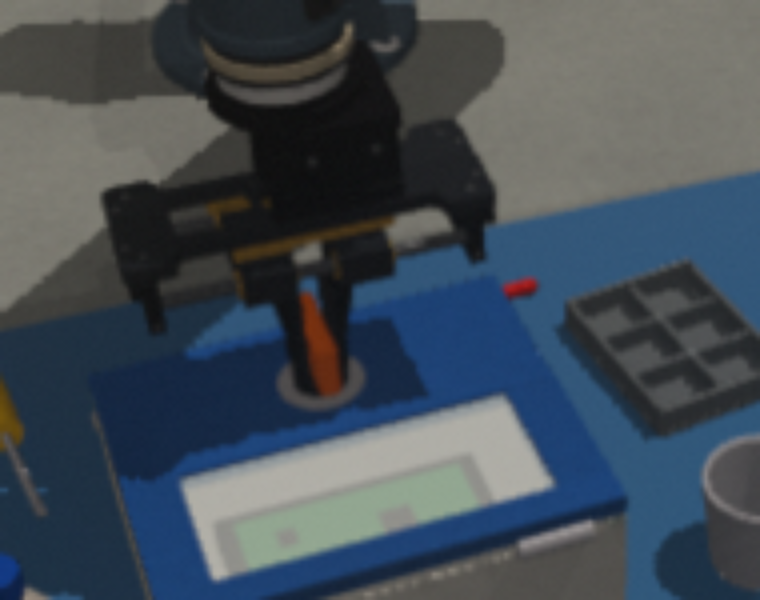

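The fin, at about (320,345) in the crop, points at the front wall and the lid is down. I'll open and lift straight up.

Emit:
play_rows:
  rows:
    - [[0,0,0,-1,0,0,0.02],[0,0,0,-1,0,0,0.04],[0,0,0,-1,0,0,0.05],[0,0,0,-1,0,0,0.05],[0,0,0,-1,0,0,0.05]]

```text
time_s: 13.15
position: [0.5125, -0.0822, 0.0944]
tcp_rot: [[0.007, 1.0, 0.025], [0.0, 0.025, -1.0], [-1.0, 0.007, 0.0]]
force: [0.9, 0.7, -0.4]
opening: 0.502
```

```bash
python3 look.py l4
```

```text
13.15 [ 0.5125 -0.0822  0.0944] [ 0.8526  0.7138 -0.3731] [-0.0083 -0.0112  0.0139] 0.5017750726288859
tool-frame force [ 0.3795  0.8673 -0.6925]
(array([-0.0536,  0.0205, -0.0004]), array([-102.4333,   20.2392,  -16.6139]))
```

View pics/l4.png

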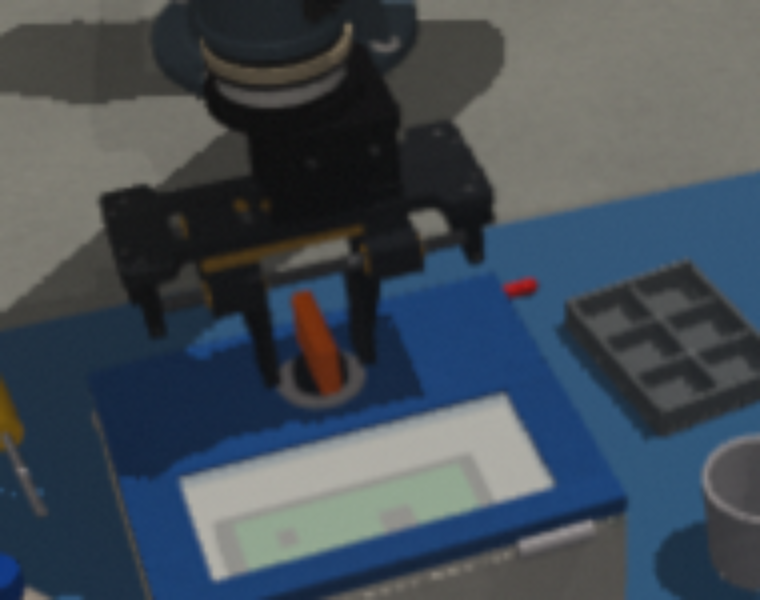

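The fingers are open and clear of the fin, the force is zero and the lid has stayed down. I'll lift.

Emit:
play_rows:
  rows:
    - [[-0.02,0,0,0,0,0,0.05],[-0.05,0,0,0,0,0,0.05],[-0.09,0,0,0,0,0,0.05],[-0.13,0,0,0,0,0,0.05],[-0.17,0,0,0,0,0,0.05],[-0.17,0,0,0,0,0,0.05],[-0.17,0,0,0,0,0,0.05]]

```text
time_s: 13.9
position: [0.5113, -0.0822, 0.2654]
tcp_rot: [[0.01, 1.0, 0.025], [-0.001, 0.025, -1.0], [-1.0, 0.01, 0.001]]
force: [0.5, 0.6, -0.4]
opening: 0.573
```

Emit:
play_rows:
  rows:
    - [[0,-0.04,0.05,0,0,0,0.05],[0,-0.08,0.1,0,0,0,0.05],[0,-0.1,0.15,0,0,0,0.05],[0,-0.1,0.2,0,0,0,0.05],[0,-0.1,0.25,0,0,0,0.05],[0,-0.1,0.25,0,0,0,0.05],[0,-0.1,0.25,0,0,0,0.05]]

```text
time_s: 14.6
position: [0.4164, -0.3383, 0.2617]
tcp_rot: [[0.006, 1.0, 0.02], [0.001, 0.02, -1.0], [-1.0, 0.006, -0.001]]
force: [0.4, -0.9, 0.1]
opening: 0.573
```

```bash
cat > chk.py <<'E'
from tgt import *
import pickle
s=read_state(); print(s["time_s"],s["position"],s["force"],s["qvel"])
p0=np.load("p.npy"); cs={n:capture(n) for n in("scene","top")}; out=[]
O={}; V={}
for n in cs:
    save(cs[n],n+"_end"); r=trace(n,"wing"); l=trace(n,"lid"); print(n,[(a["p"],a["at"],int(a["mask"].sum())) for a in r[:1]+l[:1]])
    if r and r[0]["p"]>.5:
        im=cs[n]["pixels"].astype(int); O[n]=(im[...,0]>1.6*im[...,2])&(im[...,0]>60)&cv2.dilate(r[0]["mask"].astype(np.uint8),np.ones((7,7))).astype(bool)
def fin(q):
    L=Rz(YAW)@Ry(q[3]); W=L@Rz(-1.1416-q[2]); k=HP+L@[-.145,0,.012]+[q[0],q[1],0]; return k+box(-.0275,.0275,-.006,.006,.01,.042)@W.T
cost=lambda q:sum((fill(cs[n],[fin(q)])^O[n]).sum() for n in O)
if O:
    r=differential_evolution(cost,[(-.006,.006),(-.006,.006),(1.5,2.3),(-.05,.15)],seed=1,popsize=20,maxiter=80); print("dx,dy,wing,lid",r.x,r.fun,{n:int(O[n].sum()) for n in O})
E
python3 chk.py
```

```text
14.6 [ 0.4164 -0.3383  0.2617] [ 0.3729 -0.8685  0.0988] [ 3.1966 -1.8617  4.0162  1.8341  2.2729  1.4155]
scene [(0.52, [257.9, 200.0], 229), (0.96, [263.4, 222.7], 7578)]
top [(0.51, [380.4, 226.9], 305), (0.61, [379.8, 207.4], 11208)]
dx,dy,wing,lid [-0.0004  0.0012  2.0762 -0.0151] 99.0 {'scene': 181, 'top': 204}
```

View pics/top_end.png

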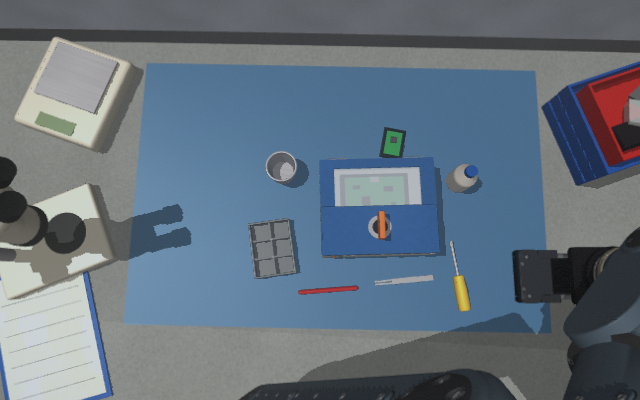

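View pics/scene_end.png

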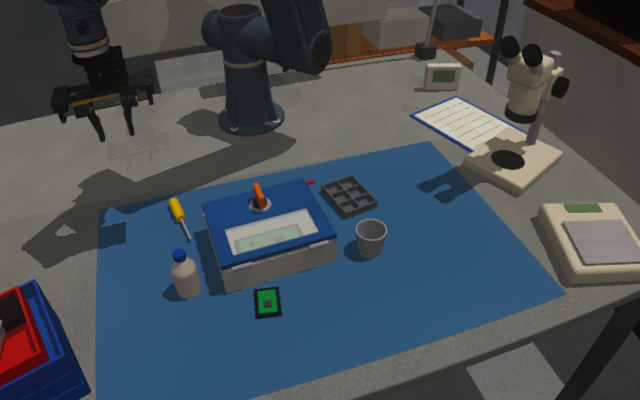

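Top view: the lid is flat over the jig (320–440, 158–255), the fin at (381,224) points at the front, and all the bystanders are where they were. Scene view: the lid is shut and the arm is clear. Handing in.

```bash
python3 -c "
from rig import *
print(hand_in()); print(read_state()['time_s'])"
```

```text
the job is handed in; nothing more can be done
None
the job is handed in; nothing more can be done
```

The lid is shut and locked: it stayed down after I let go and lifted the arm clear. The job is handed in, with no verdict reported.

- **What I did:** I gripped the fin along the lid's normal and swung the lid down about its hinge until I felt the lip, at a lid angle of about 0. I held it down with about 20 N and turned the knob clockwise about 103° in one grasp. At the stop the moment jumped to about 0.7 N m. Then I eased off, opened the fingers and backed away.
- **Last checks:** The force on the tool was near zero after release. A fit to both cameras gave a lid angle of about -0.015 rad. All bystanders looked to be where they started. The last picture was at 14.6 s.
- **Disagreement:** The same fit read the knob at about 2.08 rad, slightly past its 2.0 limit. I take that as fitting error, since the felt stop and the fin pointing straight at the front wall agree with the knob being at its stop.

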